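# Draw the filter slide out of the light box

## Task

Press the red key on the grey and blue light box (lamp off), and after it the green key (slide release), one at a time and leaving the yellow key alone. Then draw the filter slide straight out of its channel by its black grip bar, keeping it level and never forcing it, and set it down gently, glass flat and grip bar up, wholly inside the wooden tray. Let go of it, and leave the things standing round about where they are.

Things in the scene. Friction and masses are not known exactly. Their poses are not given: they have to be found in the camera images.
- light_box: Low light box, grey top on a blue base, fixed. 122 mm deep (x), 132 mm wide (y), 60 mm high. Origin: centre of its underside, on the table; x from its front to its back, z up. A level channel, 83 mm wide and 10 mm high, opens in its front face (x = -61 mm): floor 24 mm above the table, end stop 96 mm behind the front. The slide comes out along -x.
- filter_slide: Loose slide, 0.1 to 0.2 kg: flat frame with amber glass, 90 (x) x 80 (y) x 8 mm, then a tongue 40 mm wide toward -x, ending in an upright black grip bar (x -100 to -86 mm, 56 mm wide, top 45 mm above the underside). Origin: underside, centre of the 90 mm frame; x into the channel, z up. It lies on the channel floor with 1.5 mm play each side, 2 mm above; only friction holds it.
- slide_grip (a point): Point at the middle of the black grip bar, 34 mm above the slide's underside (11 mm below the bar's top); axes as the slide's. About 40 mm are clear between bar and light box. The bar is best pinched from above, fingers before and behind it (closing along x).
- slide_mid (a point): Middle of the slide's overall 145 (x) x 80 mm outline, on its underside, 27.5 mm toward the bar from the origin; axes as the slide's. Home (fully in, or up to 6 mm drawn) the slide's origin is at x -10 to -16 mm in the light box's frame; the frame is clear of the channel at x = -106 mm, so after 90 to 96 mm of draw.
- filter_tray: Shallow wooden tray with a grey lining, fixed to the table. 192 mm (x) by 128 mm (y) outside, 20 mm high, walls 6 mm; inside 180 by 116 mm. The lined floor is 7 mm above the table. Origin: centre of its underside; x along its length, z up.
- key_red_top (a point): Centre of the top face of the round red push key, 26 mm across, in one of three black housings in a row 34 mm in front of the light box's middle, 42 mm apart; its top is 82 mm above the table, 10 mm above its housing. Which colour is where varies.
- key_red (a joint): Travel of the red key in m: 0 up, 0.006 fully down (straight down, spring, about 5 N at full depth); it springs back. Counts as pressed beyond 0.004.
- key_green_top (a point): Centre of the top face of the round green push key, 26 mm across, in one of three black housings in a row 34 mm in front of the light box's middle, 42 mm apart; its top is 82 mm above the table, 10 mm above its housing. Which colour is where varies.
- key_green (a joint): Travel of the green key in m: 0 up, 0.006 fully down (straight down, spring, about 5 N at full depth); it springs back. Counts as pressed beyond 0.004.
- key_yellow_top (a point): Centre of the top face of the round yellow push key, 26 mm across, in one of three black housings in a row 34 mm in front of the light box's middle, 42 mm apart; its top is 82 mm above the table, 10 mm above its housing. Which colour is where varies.
- key_yellow (a joint): Travel of the yellow key in m: 0 up, 0.006 fully down (straight down, spring, about 5 N at full depth); it springs back. Counts as pressed beyond 0.004.
- jug_red: Red-brown pottery jug, 116 mm across, 122 mm high; a bystander, to be left alone. Origin: centre of its underside.
- tub_stack: Stack of white plastic tubs, 101 x 123 x 59 mm; a bystander, to be left alone. Origin: centre of its underside.

How it is judged:
By the outcome, as a careful person would: the job done as asked, in the order asked, and still so for the second after the job is handed in, with the robot touching nothing.
It also fails if it takes over 51 s, if anything falls off the work surface, if the arm or the gripper's body presses on something with over 40 N, if the wrist force passes 120 N, or if a joint passes its speed limit or range.

## Robot

A 6-joint arm with a two-finger parallel gripper is mounted at the origin on a cart in front of the work surface, level with it; the furniture and walls round the work are solid. World frame = base frame: x ahead of the robot, y to its left, z up, the work surface at z = 0. Lengths are in m, angles in rad, forces in N, time in s.
With the tool pointing down it reaches from about 0.35 to 0.975 m from the base axis. Payload 4.9 kg.
Tool frame: the origin (TCP) lies at the very end of the fingers, on their centre line; the grasp point (between the pads) lies 19 mm behind it; z points along the fingers, x is the direction in which the jaws open and shut, and the axes are right-handed (so a half turn about z gives the same grasp; the last joint's range is limited). The gripper opens to 85 mm and grips with 20 to 120 N. Pads are 22 mm wide; open, the fingers measure 114 mm over their backs; the gripper's body (76 mm by 85 mm) begins 54 mm behind the grasp point. The pads swing forward as they close: fully open they stand 13 mm farther back than shut.
Start: joints at [-1.324, 0.053, 1.613, -0, 1.476, -0.119], TCP at [0.224, -0.584, 0.231] pointing down, gripper open.
Joint ranges: [-3.01, 3.01], [-1.01, 2.22], [0.06, 2.58], [-1.02, 4.17], [0.09, 2.62], [-3.14, 3.14]. Speed limits (rad/s): [2.57, 2.57, 3.14, 3.14, 3.14, 3.14].

## Interface

Orientations are given as a rotation vector (axis times angle).
In Python, from station import monitor, imaging, ticket gives the robot as it stands.
- The arm moves only by the tool step_arm, never from a script. Its argument "targets" is one flat list of numbers, 4 for each row, row after row: the shift along the tool's x, y, z in m, then the turn about the tool's z in rad. In form: [tx, ty, tz, roll, tx, ty, tz, roll, ...]. A call has 1 to 12 rows; each row is the pose to reach, as a shift and turn from the pose measured when the call began, along the tool's axes at that moment; what a row does not reach only later rows make up. A row lasts 1/12 s, in which the tool goes at most 41.7 mm and 7.16 degrees, less where a joint would pass 70% of its speed; a pose out of reach is approached as far as the arm can. A call with a gripper value outside its range is refused whole. "grip" is the finger opening in m, from 0 to 0.0854, set as the call begins (left out, the last holds). The fingers move at their own pace and stop on an object; "force" is the grip in N (left out, the last holds). Time passes only in rows, so rows that repeat a pose let the fingers close. It gives the time, the measured TCP pose, the force and the opening at its end, in the units of the state.
- monitor.get_obs(): the state, without advancing time (a new reading comes with each control period).
- imaging.get_image(name): name is "scene" or "top"; returns a dict with "color" (400x640x3 uint8, red, green, blue), "depth" (400x640 float32, m along the optical axis (not along the pixel's ray), 0 where there is no reading), "fov_y" (degrees; the focal length in pixels is half the picture's height over the tangent of half this angle, whatever the lens; pixels are square), "cx", "cy" (the principal point, pixels), "k1" (the pictures are not rectified: a ray, as slopes to the right and down, at radius r is drawn at 1 + k1 r^2 times it, then the intrinsics apply), "R" (3x3) and "t" (3): a world point X has camera coordinates R X + t. Camera axes: x right, y down, z forward; pixel columns grow to the right and rows downward; lengths in m; the calibration is good to about 2 mm. A picture is of the moment at which its call begins.
- ticket.finish_job(): hands the job in, once; it reports no verdict.
Trained networks look in a picture, given as the dict that the camera call returned (one of the last four; its "shot" number tells which), for a name from the list of things; names that differ only in an ending like _2 or _b are one class to them, and where a whole thing is asked for, a point or a joint stands for the part that bears it (a point fixed in the world has none). Each returns a list of dicts, best first, with "score" (0 to 1); they miss things now and then, are a little off and sometimes report something else, mostly with a low value. They report only what shows in the picture. A call takes as long as a camera call.
- imaging.search_frame(name, picture): "uv" ([column, row] in pixels, amid what is visible of it).
- imaging.mark_of(name, picture): "uv" ([column, row] in pixels: a listed point, or the origin of a listed thing).
The state is a dict: "t": time; "q": joint angles; "dq": joint speeds; "effort": joint torques, N m; "tool_pos": TCP position; "tool_rot": TCP orientation; "contact_force": force on the tool from outside, world axes, zero at the start; "wrist_torque": the same for the moment, N m; "opening": finger opening in m.
Only numpy, scipy, OpenCV 4.12 (cv2) and the standard library are available. Lean on these libraries where they do the work, as an engineer would, in place of code of your own. Each camera call takes 0.05 s, during which the arm holds its last target.

## Working session

There is one attempt and no reset: what is moved stays moved. The work goes in short steps, Python scripts to look and compute and a tool call to move; the robot and the scene stay as the last step left them, time stands still between calls to the robot, and variables do not carry over. Pictures are saved under pics/ and viewed, and the job is handed in when it is done.

Besides the shell and the picture viewer there is one more tool, called after "Emit:" by a JSON object that holds its "fn" and its "kwargs", one argument or row to a line. step_arm: Moves the arm, as the interface text tells. Its arguments: {"type":"object","properties":{"targets":{"type":"array","items":{"type":"number"}},"grip":{"type":"number"},"force":{"type":"number"}},"required":["targets"]}

```bash
ls; mkdir -p pics; cat > look.py <<'E'
import sys,cv2,numpy as np,pickle
from station import monitor,imaging,ticket
def snap(tag,names=("scene","top")):
    d={}
    for n in names:
        p=imaging.get_image(n); d[n]=p
        cv2.imwrite(f"pics/{tag}_{n}.png",cv2.cvtColor(p["color"],cv2.COLOR_RGB2BGR))
    pickle.dump(d,open(f"{tag}.pkl","wb"))
    return d
def f(p): return p["color"].shape[0]/2/np.tan(np.radians(p["fov_y"])/2)
def ray(p,uv):
    u,v=uv; x=(u-p["cx"])/f(p); y=(v-p["cy"])/f(p)
    K=np.eye(3); o=cv2.undistortPoints(np.array([[[x,y]]],float),K,np.array([p["k1"],0,0,0.]))[0,0]
    return np.array([o[0],o[1],1.])
def at_z(p,uv,z):
    R=np.array(p["R"]);t=np.array(p["t"]);c=-R.T@t;d=R.T@ray(p,uv)
    return c+d*(z-c[2])/d[2]
def at_depth(p,uv):
    R=np.array(p["R"]);t=np.array(p["t"]);u,v=int(round(uv[0])),int(round(uv[1]))
    dz=p["depth"][v,u]; return R.T@(ray(p,uv)*dz-t) if dz>0 else None
def proj(p,X):
    c=np.array(p["R"])@np.array(X)+np.array(p["t"]); x,y=c[0]/c[2],c[1]/c[2]; s=1+p["k1"]*(x*x+y*y)
    return np.array([p["cx"]+f(p)*x*s,p["cy"]+f(p)*y*s])
E
python3 - <<'E'
from look import *
np.set_printoptions(precision=4,suppress=True)
o=monitor.get_obs(); print(o)
d=snap("a")
Z={"key_red_top":.082,"key_green_top":.082,"key_yellow_top":.082,"slide_grip":.058,"slide_mid":.024,"filter_slide":.024,"light_box":0,"filter_tray":0,"jug_red":0,"tub_stack":0}
for n,p in d.items():
    print(n,p["k1"],f(p),"cam",-np.array(p["R"]).T@np.array(p["t"]))
    for k,z in Z.items():
        for r in imaging.mark_of(k,p)[:2]:
            print(k,np.round(r["uv"],1),round(r["score"],2),at_z(p,r["uv"],z),at_depth(p,r["uv"]))
E
```

```text
pics
{'t': 0.0, 'q': array([-1.324 ,  0.0533,  1.6143, -0.    ,  1.476 , -0.119 ]), 'dq': array([ 0.0013, -0.0021, -0.001 , -0.    , -0.0003,  0.0001]), 'effort': array([ -0.0011, -39.367 , -37.0178,  -0.0002,   0.0071,  -0.    ]), 'tool_pos': array([ 0.2234, -0.583 ,  0.2301]), 'tool_rot': array([-2.5874,  1.7796,  0.0025]), 'contact_force': array([-0.2085,  0.7776,  0.4152]), 'wrist_torque': array([-0.037 , -0.0525, -0.05  ]), 'opening': 0.08531329856524242}
scene -0.06689651240679037 490.72996017807236 cam [ 0.0325 -1.1715  0.6554]
key_red_top [314.1 246. ] 0.58 [ 0.5063 -0.3905  0.082 ] [ 0.5065 -0.3903  0.0818]
key_green_top [321.  225.1] 0.4 [ 0.5678 -0.3193  0.082 ] [ 0.5688 -0.3178  0.081 ]
key_yellow_top [318.3 232.3] 0.67 [ 0.5449 -0.3447  0.082 ] [ 0.5453 -0.3441  0.0816]
slide_grip [281.7 237.1] 0.59 [ 0.4802 -0.2863  0.058 ] None
slide_mid [283.6 238.4] 0.54 [ 0.5068 -0.2437  0.024 ] [ 0.4727 -0.3105  0.0695]
light_box [331.6 262.2] 0.9 [ 0.5731 -0.3616  0.    ] [ 0.5293 -0.4272  0.0531]
filter_tray [247.7 187.2] 0.76 [0.5706 0.1194 0.    ] [0.5653 0.1069 0.0064]
filter_
[... 503 characters left out ...]
74 [ 0.4866 -0.2996  0.058 ] [ 0.4865 -0.299   0.0684]
slide_mid [362.7 236.2] 0.53 [ 0.533  -0.3484  0.024 ] [ 0.5304 -0.3429  0.0818]
filter_slide [359.  235.6] 0.32 [ 0.5348 -0.3368  0.024 ] [ 0.5324 -0.3321  0.0769]
filter_slide [377.4 242.9] 0.18 [ 0.5122 -0.3947  0.024 ] [ 0.5106 -0.3875  0.0794]
light_box [367.3 224.9] 0.57 [ 0.5705 -0.3657  0.    ] [ 0.5662 -0.3593  0.0601]
filter_tray [217.7 224.5] 0.76 [0.5686 0.1156 0.    ] [0.5679 0.1129 0.0109]
jug_red [321.9 176.1] 0.74 [ 0.7289 -0.2185  0.    ] [ 0.7053 -0.2184  0.1268]
jug_red [355.7 226. ] 0.17 [ 0.5667 -0.3283  0.    ] [ 0.5615 -0.3222  0.0768]
tub_stack [433.8 242.6] 0.76 [ 0.5147 -0.5798  0.    ] [ 0.5138 -0.5719  0.03  ]
```

```bash
python3 - <<'E'
import cv2
a=cv2.imread("pics/a_scene.png")[140:380,180:480]; b=cv2.imread("pics/a_top.png")[130:310,170:490]
cv2.imwrite("pics/a_scene_c.png",cv2.resize(a,None,fx=2.5,fy=2.5,interpolation=cv2.INTER_CUBIC))
cv2.imwrite("pics/a_top_c.png",cv2.resize(b,None,fx=2.5,fy=2.5,interpolation=cv2.INTER_CUBIC))
E
```

```text
(no output)
```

View pics/a_scene_c.png

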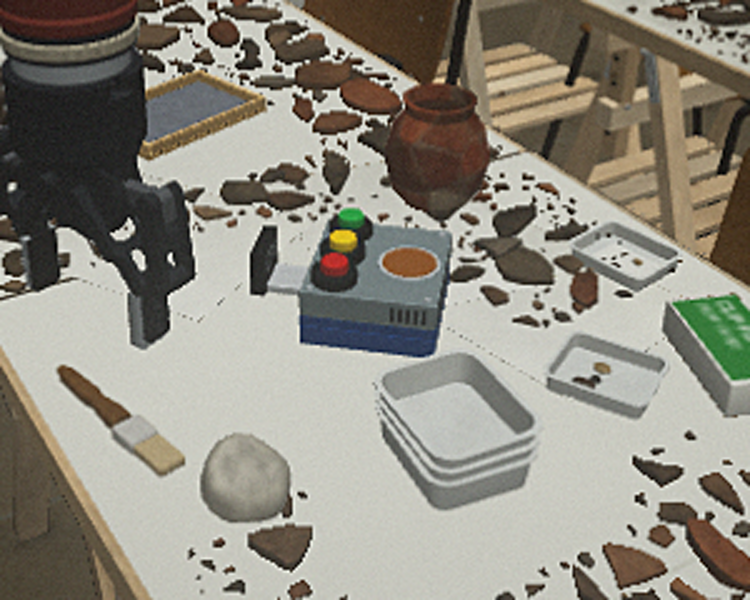

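View pics/a_top_c.png

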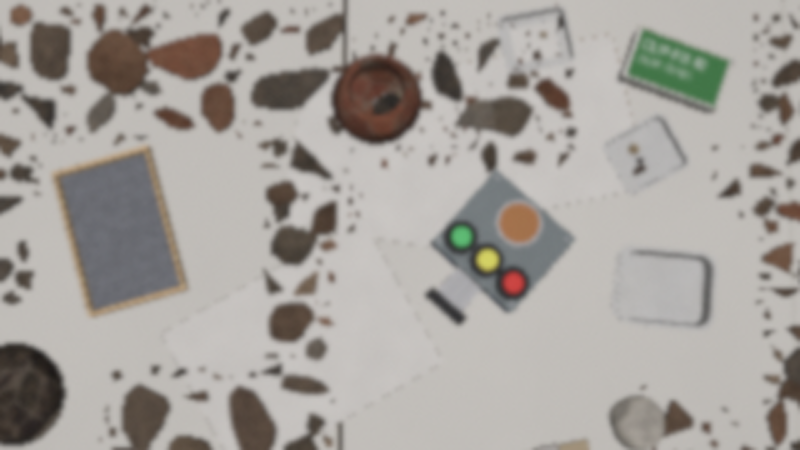

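The scene view shows the light box centrally, with green, yellow and red keys from back to front (about [321,225], [318,232], [314,246]). The grip bar is at the left, the tubs in front and the jug behind. The top view shows the tray at [218,224]. Next I'll fit these precisely.

```bash
cat > fit.py <<'E'
from look import *
def cloud(p):
    # all pixels -> world
    h,w=p["depth"].shape; uu,vv=np.meshgrid(np.arange(w),np.arange(h))
    pts=np.stack([(uu-p["cx"])/f(p),(vv-p["cy"])/f(p)],-1).reshape(-1,1,2).astype(float)
    o=cv2.undistortPoints(pts,np.eye(3),np.array([p["k1"],0,0,0.])).reshape(h,w,2)
    c=np.concatenate([o,np.ones((h,w,1))],-1)*p["depth"][...,None]
    X=(c-np.array(p["t"]))@np.array(p["R"])
    X[p["depth"]<=0]=np.nan
    return X
def mask(p,name):
    hsv=cv2.cvtColor(p["color"],cv2.COLOR_RGB2HSV); H,S,V=[hsv[...,i].astype(int) for i in range(3)]
    if name=="red": return ((H<5)|(H>174))&(S>150)&(V>120)
    if name=="green": return (H>50)&(H<80)&(S>120)
    if name=="yellow": return (H>22)&(H<34)&(S>120)
E
python3 - <<'E'
from fit import *
np.set_printoptions(precision=4,suppress=True)
d=pickle.load(open("a.pkl","rb"))
for n in d:
    p=d[n]; X=cloud(p)
    for k in("red","green","yellow"):
        m=mask(p,k); g=m&(np.hypot(X[...,0]-.54,X[...,1]+.35)<.1)
        v,u=np.nonzero(g); uv=(u.mean(),v.mean())
        print(n,k,len(u),np.round(uv,1),at_z(p,uv,.082 if n=="top" else .078), np.nanmedian(X[g],0))
    if n=="top":
        b=(abs(X[...,2]-.06)<.006)&(np.hypot(X[...,0]-.57,X[...,1]+.36)<.13)
        q=X[b][:,:2].astype(np.float32); r=cv2.minAreaRect(q); print("boxtop",len(q),r, np.median(X[b][:,2]))
        hsv=cv2.cvtColor(p["color"],cv2.COLOR_RGB2HSV)
        b=(hsv[...,2]<75)&(np.hypot(X[...,0]-.485,X[...,1]+.3)<.05)
        v,u=np.nonzero(b);q=np.array([at_z(p,(a,c),.069)[:2] for a,c in zip(u,v)],np.float32);r=cv2.minAreaRect(q);print("bar",len(q),q.mean(0),r,np.nanmedian(X[b],0)); print(cv2.boxPoints(r))
        # tray lining: rectangle from colour+depth
        b=(X[...,2]>.013)&(np.abs(X[...,0]-.57)<.16)&(np.abs(X[...,1]-.115)<.12)&(X[...,2]<.03)
        q=X[b][:,:2].astype(np.float32);r=cv2.minAreaRect(q);print("tray rim",len(q),r);print(cv2.boxPoints(r))
        sat=(hsv[...,1]>70)&(np.abs(X[...,0]-.57)<.12)&(np.abs(X[...,1]-.115)<.09)
        sat=sat.astype(np.uint8);nl,lab,st,ce=cv2.connectedComponentsWithStats(sat);i=1+np.argmax(st[1:,4]);v,u=np.nonzero(lab==i)
        q=np.array([at_z(p,(a,c),.02)[:2] for a,c in zip(u,v)],np.float32);r=cv2.minAreaRect(q);print("tray col",len(q),r)
        print("uvrange",u.min(),u.max(),v.min(),v.max())
E
```

```text
scene red 61 [313.6 244.4] [ 0.512  -0.3787  0.078 ] [ 0.5092 -0.3831  0.0815]
scene green 62 [320.2 227. ] [ 0.5653 -0.3201  0.078 ] [ 0.5642 -0.323   0.0807]
scene yellow 80 [317.  235.8] [ 0.5379 -0.3508  0.078 ] [ 0.5365 -0.3528  0.0801]
top red 55 [375.  242.6] [ 0.5115 -0.3798  0.082 ] [ 0.5103 -0.3798  0.0824]
top green 42 [354.2 224.1] [ 0.567  -0.3172  0.082 ] [ 0.567  -0.3168  0.0816]
top yellow 60 [364.5 233.5] [ 0.5386 -0.3483  0.082 ] [ 0.5386 -0.3484  0.0817]
boxtop 1248 ((0.5444592237472534, -0.35284796357154846), (0.13202160596847534, 0.1780402660369873), 48.587013244628906) 0.060263423278164974
bar 38 [ 0.4827 -0.299 ] ((0.4826265871524811, -0.2990318536758423), (0.047214098274707794, 0.006858012173324823), 49.142147064208984) [ 0.4828 -0.2992  0.069 ]
[[ 0.4646 -0.3146]
 [ 0.4698 -0.3191]
 [ 0.5007 -0.2834]
 [ 0.4955 -0.2789]]
tray rim 528 ((0.5707526206970215, 0.11467006057500839), (0.2210066318511963, 0.3268316090106964), 86.9188232421875)
[[ 0.4016  0.0131]
 [ 0.728  -0.0045]
 [ 0.7399  0.2162]
 [ 0.4135  0.2338]]
tray col 7 ((0.6782578229904175, 0.08214962482452393), (0.010113857686519623, 0.005713765975087881), 63.89336013793945)
uvrange 226 229 189 191
```

```bash
python3 - <<'E'
from fit import *
np.set_printoptions(precision=4,suppress=True)
d=pickle.load(open("a.pkl","rb")); p=d["top"]; X=cloud(p)
for c in [(55,175),(150,148),(187,288),(92,315)]: print("outer",at_z(p,(c[0]/2.5+170-.3,c[1]/2.5+130-.3),.02))
hsv=cv2.cvtColor(p["color"],cv2.COLOR_RGB2HSV)
print(hsv[224,217],hsv[224,205:225,2],hsv[224,190:250,1])
m=((hsv[...,2]<150)).astype(np.uint8); nl,lab,st,ce=cv2.connectedComponentsWithStats(m,connectivity=4)
i=lab[224,217]; print(st[i]); v,u=np.nonzero(lab==i)
q=np.array([at_z(p,(a,c),.007)[:2] for a,c in zip(u,v)],np.float32); r=cv2.minAreaRect(q); print("lining",r,q.mean(0)); print(cv2.boxPoints(r))
# wall heights around; other objects between
for y in np.arange(-.30,.2,.05):
    s=[]
    for x in np.arange(.3,.75,.05):
        g=np.hypot(X[...,0]-x,X[...,1]-y)<.025; s.append(round(float(np.nanpercentile(X[g][:,2],97)),3))
    print(round(y,2),s)
E
```

```text
outer [0.6459 0.1966 0.02  ]
outer [0.6816 0.0762 0.02  ]
outer [0.5034 0.024  0.02  ]
outer [0.4687 0.1428 0.02  ]
[116  16 112] [112 113 115 117 117 118 118 118 115 113 112 112 112 112 112 112 112 111
 111 111] [11 11 11 11 11 16 29 54 72 57 16 11 15 18 16 18 16 18 17 15 17 17 17 18
 16 16 16 16 14 16 14 18 16 16 16 16 18 16 18 18 18 16 18 18 16  7 38 69
 69 40 18 12  9 11 11  9 11 11 11 11]
[ 192  190   52   65 2192]
lining ((0.5777292847633362, 0.11451004445552826), (0.18144798278808594, 0.1262775957584381), 16.565685272216797) [0.5773 0.1151]
[[0.4728 0.1492]
 [0.5088 0.0281]
 [0.6827 0.0799]
 [0.6467 0.2009]]
-0.3 [0.006, 0.005, 0.006, 0.069, 0.071, 0.083, 0.074, 0.009, 0.008]
-0.25 [0.006, 0.006, 0.007, 0.007, 0.007, 0.007, 0.007, 0.006, 0.122]
-0.2 [0.005, 0.006, 0.008, 0.007, 0.007, 0.006, 0.007, 0.007, 0.124]
-0.15 [0.01, 0.009, 0.013, 0.012, 0.009, 0.012, 0.015, 0.014, 0.072]
-0.1 [0.018, 0.01, 0.014, 0.02, 0.014, 0.014, 0.014, 0.012, 0.013]
-0.05 [0.022, 0.015, 0.014, 0.005, 0.007, 0.005, 0.005, 0.006, 0.008]
-0.0 [0.021, 0.011, 0.007, 0.007, 0.006, 0.006, 0.006, 0.005, 0.017]
0.05 [0.02, 0.016, 0.007, 0.007, 0.022, 0.021, 0.022, 0.021, 0.013]
0.1 [0.013, 0.015, 0.008, 0.005, 0.021, 0.012, 0.013, 0.013, 0.02]
0.15 [0.026, 0.006, 0.006, 0.011, 0.021, 0.022, 0.013, 0.021, 0.011]
```

```bash
cat > plan.py <<'E'
from fit import *
from scipy.spatial.transform import Rotation as Ro
np.set_printoptions(precision=4,suppress=True)
def state(v=True):
    o=monitor.get_obs(); Rm=Ro.from_rotvec(o["tool_rot"]).as_matrix()
    yaw=np.degrees(np.arctan2(Rm[1,0],Rm[0,0]))
    if v: print("t",round(o["t"],3),"pos",o["tool_pos"],"yaw",round(yaw,2),"z",Rm[:,2],"F",o["contact_force"],"op",round(o["opening"],4),"q",o["q"])
    return o,Rm,yaw
def go(X,yaw=None,o=None):
    s=state(False); Rm=s[1]; sh=Rm.T@(np.array(X)-s[0]["tool_pos"])
    roll=0 if yaw is None else -np.radians((yaw-s[2]+180)%360-180)
    print("target",np.round(X,4),"-> tool shift",sh,"roll",round(roll,4)); return sh,roll
E
python3 - <<'E'
from plan import *
state(); go([.511,-.3797,.125],-41.6)
E
```

```text
t 1.1 pos [ 0.2235 -0.5836  0.2313] yaw -69.05 z [ 0.  0. -1.] F [ 0.3736 -0.5288 -0.429 ] op 0.0855 q [-1.324   0.0527  1.6129  0.      1.476  -0.119 ]
target [ 0.511  -0.3797  0.125 ] -> tool shift [-0.0876 -0.3414  0.1063] roll -0.479
```

Emit:
{"fn": "step_arm", "kwargs": {
  "targets": [-0.008,-0.03,0.005,-0.04,-0.016,-0.064,0.015,-0.09,-0.026,-0.102,0.028,-0.14,-0.036,-0.14,0.04,-0.19,-0.046,-0.18,0.052,-0.25,-0.056,-0.22,0.065,-0.31,-0.066,-0.258,0.078,-0.37,-0.076,-0.293,0.09,-0.42,-0.083,-0.32,0.1,-0.46,-0.0876,-0.3414,0.106,-0.479,-0.0876,-0.3414,0.106,-0.479,-0.0876,-0.3414,0.106,-0.479],
  "grip": 0.0,
  "force": 40
}}

```text
t: 2.1
tool_pos: [0.5115, -0.3788, 0.1246]
tool_rot: [-2.938, 1.113, 0.002]
contact_force: [-0.3, -0.3, 0.5]
opening: -0.0003
```

```bash
python3 - <<'E'
from plan import *
d=snap("b")
state(); go([.511,-.3797,.075],-41.6); go([.5667,-.3170,.125],-41.6)
for n in d:
    c=d[n]["color"][150:310,230:430] if n=="top" else d[n]["color"][170:330,220:420]
    cv2.imwrite(f"pics/b_{n}_c.png",cv2.resize(cv2.cvtColor(c,cv2.COLOR_RGB2BGR),None,fx=3,fy=3,interpolation=cv2.INTER_CUBIC))
    p=d[n]
X=cloud(d["top"]);p=d["top"]
hsv=cv2.cvtColor(p["color"],cv2.COLOR_RGB2HSV)
m=((hsv[...,1]>35)&(abs(X[...,0]-.575)<.13)&(abs(X[...,1]-.112)<.11)).astype(np.uint8)
nl,lab,st,ce=cv2.connectedComponentsWithStats(m); i=1+np.argmax(st[1:,4]);v,u=np.nonzero(lab==i)
q=np.array([at_z(p,(a,c),.02)[:2] for a,c in zip(u,v)],np.float32);r=cv2.minAreaRect(q);print("tray ring",len(q),r,cv2.boxPoints(r).tolist())
E
```

```text
t 2.2 pos [ 0.5107 -0.3804  0.1258] yaw -41.63 z [ 0.0001 -0.0008 -1.    ] F [-0.4779  0.0537 -0.1139] op 0.0001 q [-0.7567  0.1634  1.6748 -0.0005  1.3028 -0.03  ]
target [ 0.511  -0.3797  0.075 ] -> tool shift [-0.0003 -0.0007  0.0508] roll -0.0005
target [ 0.5667 -0.317   0.125 ] -> tool shift [-0.0003 -0.0846  0.0008] roll -0.0005
tray ring 592 ((0.5761674642562866, 0.11265086382627487), (0.19453808665275574, 0.13054214417934418), 16.451330184936523) [[0.4643957018852234, 0.1477031111717224], [0.5013653635978699, 0.022505274042487144], [0.6879392266273499, 0.07759861648082733], [0.6509695649147034, 0.20279645919799805]]
```

View pics/b_scene_c.png

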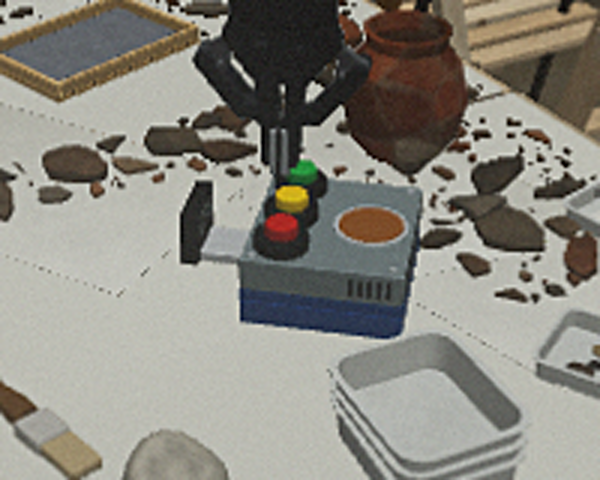

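View pics/b_top_c.png

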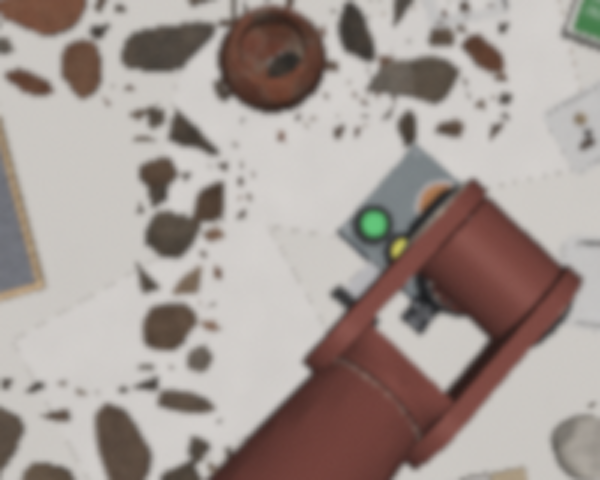

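Emit:
{"fn": "step_arm", "kwargs": {
  "targets": [0,0,0.012,0,0,0,0.025,0,0,0,0.035,0,0,0,0.04,0,0,0,0.0435,0,0,0,0.0455,0,0,0,0.047,0,0,0,0.0485,0,0,0,0.0495,0,0,0,0.0495,0]
}}

```text
t: 3.03
tool_pos: [0.5109, -0.3807, 0.0769]
tool_rot: [2.936, -1.116, 0.001]
contact_force: [-3.0, 1.8, 4.0]
opening: 0.0004
```

```bash
python3 - <<'E'
from plan import *
for i in range(1): state()
E
```

```text
t 3.033 pos [ 0.5109 -0.3807  0.0769] yaw -41.62 z [ 0.0003 -0.0014 -1.    ] F [-2.9695  1.8105  3.9729] op 0.0004 q [-0.7568  0.217   1.702  -0.0008  1.2214 -0.03  ]
```

Emit:
{"fn": "step_arm", "kwargs": {
  "targets": [0,0,0.0012,0,0,0,0.0012,0,0,0,0.0012,0]
}}

```text
t: 3.28
tool_pos: [0.511, -0.3807, 0.0761]
tool_rot: [2.935, -1.116, 0.002]
contact_force: [-1.8, 0.8, 4.9]
opening: 0.0
```

```bash
python3 - <<'E'
from plan import *
d=snap("c",("scene",)); state()
c=d["scene"]["color"][180:290,260:380]
cv2.imwrite("pics/c_c.png",cv2.resize(cv2.cvtColor(c,cv2.COLOR_RGB2BGR),None,fx=5,fy=5,interpolation=cv2.INTER_CUBIC))
E
```

```text
t 3.333 pos [ 0.511  -0.3808  0.076 ] yaw -41.62 z [ 0.0006 -0.0017 -1.    ] F [-3.4284  1.6643  6.3346] op -0.0001 q [-0.7567  0.2181  1.7022 -0.0009  1.2197 -0.03  ]
```

View pics/c_c.png

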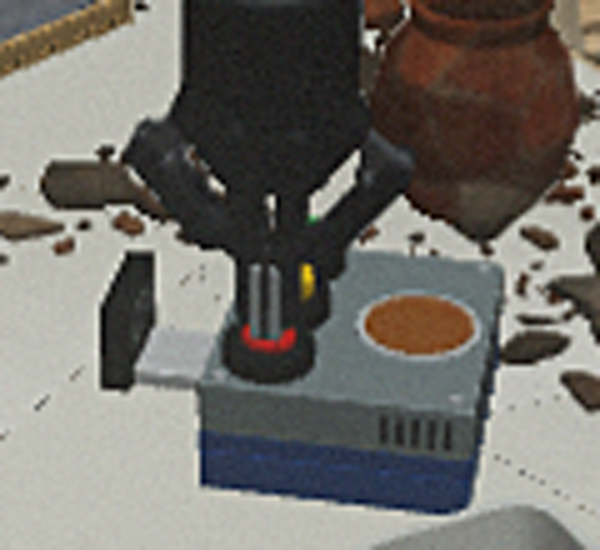

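The picture shows the fingers on the red key (crop [268,335]) with the key sunk into its housing, at about 5–6 N. Red is pressed, so I'll rise and go over to green.

Emit:
{"fn": "step_arm", "kwargs": {
  "targets": [0,0,-0.012,0,0,0,-0.035,0,0,-0.01,-0.045,0,0,-0.035,-0.047,0,0,-0.06,-0.045,0,-0.0005,-0.0845,-0.035,0,-0.0005,-0.0845,-0.025,0,-0.0005,-0.0845,-0.018,0,-0.0005,-0.0845,-0.012,0,-0.0005,-0.0845,-0.012,0,-0.0005,-0.0845,-0.012,0]
}}

```text
t: 4.25
tool_pos: [0.5661, -0.3177, 0.0874]
tool_rot: [2.935, -1.117, 0.0]
contact_force: [-0.4, 0.2, 0.5]
opening: 0.0002
```

```bash
python3 - <<'E'
from plan import *
state(); go([.5667,-.317,.076],-41.6)
E
```

```text
t 4.25 pos [ 0.5661 -0.3177  0.0874] yaw -41.69 z [-0.0001 -0.0012 -1.    ] F [-0.3507  0.1512  0.4829] op 0.0002 q [-0.6255  0.2312  1.6659 -0.0011  1.244   0.1024]
target [ 0.5667 -0.317   0.076 ] -> tool shift [-0.     -0.001   0.0114] roll -0.0015
```

Emit:
{"fn": "step_arm", "kwargs": {
  "targets": [0,-0.001,0.003,0,0,-0.001,0.006,0,0,-0.001,0.008,0,0,-0.001,0.0095,0,0,-0.001,0.011,0,0,-0.001,0.0115,0,0,-0.001,0.0115,0]
}}

```text
t: 4.83
tool_pos: [0.5669, -0.3177, 0.0767]
tool_rot: [2.934, -1.117, 0.002]
contact_force: [-0.7, -2.4, 4.7]
opening: -0.0002
```

```bash
python3 - <<'E'
from plan import *
d=snap("d",("scene",)); state()
c=d["scene"]["color"][180:290,260:380]
cv2.imwrite("pics/d_c.png",cv2.resize(cv2.cvtColor(c,cv2.COLOR_RGB2BGR),None,fx=5,fy=5,interpolation=cv2.INTER_CUBIC))
E
```

```text
t 4.883 pos [ 0.5669 -0.3177  0.0767] yaw -41.69 z [ 0.0004 -0.0027 -1.    ] F [-1.1195 -3.2367  3.7589] op 0.0003 q [-0.6244  0.2443  1.6701 -0.0021  1.2252  0.1039]
```

View pics/d_c.png

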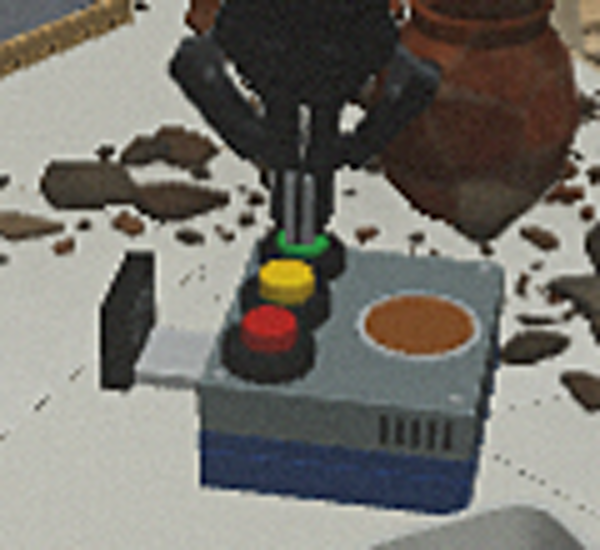

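The fingers are on green (crop [302,245]) and red has sprung back. I'll push 1 mm deeper for margin, then rise and go to the bar.

Emit:
{"fn": "step_arm", "kwargs": {
  "targets": [0,0,0.0012,0,0,0,0.0015,0,0,0,0.0015,0]
}}

```text
t: 5.13
tool_pos: [0.567, -0.3178, 0.076]
tool_rot: [2.934, -1.117, 0.002]
contact_force: [-2.7, -1.5, 7.5]
opening: 0.0001
```

```bash
python3 - <<'E'
from plan import *
state(); go([.4827,-.299,.10],-41.6)
d=pickle.load(open("a.pkl","rb")); p=d["top"]; X=cloud(p)
c=np.array([.5387,-.3485]); ex=np.array([np.cos(np.radians(-41.6)),np.sin(np.radians(-41.6))]); ey=np.array([-ex[1],ex[0]])
hsv=cv2.cvtColor(p["color"],cv2.COLOR_RGB2HSV)
b=(hsv[...,2]<110)&(np.hypot(X[...,0]-.483,X[...,1]+.3)<.045)
v,u=np.nonzero(b); w=(110-hsv[...,2][b]).astype(float)
q=np.array([at_z(p,(a,cc),.069)[:2] for a,cc in zip(u,v)])-c-34e-3*ex
print("bar in box frame: x",(q@ex*w).sum()/w.sum(),"y",(q@ey*w).sum()/w.sum(),np.ptp(q@ex),np.ptp(q@ey))
E
```

```text
t 5.133 pos [ 0.567  -0.3178  0.076 ] yaw -41.69 z [ 0.0002 -0.0027 -1.    ] F [-2.6847 -1.4727  7.4722] op 0.0001 q [-0.6244  0.2453  1.6701 -0.0022  1.2244  0.1039]
target [ 0.4827 -0.299   0.1   ] -> tool shift [-0.0754  0.0421 -0.0241] roll -0.0015
bar in box frame: x -0.10888922995202037 y -0.0005418983728109983 0.012173369273846851 0.05171810045408492
```

Emit:
{"fn": "step_arm", "kwargs": {
  "targets": [0,0,-0.015,0,0,0,-0.04,0,-0.01,0.005,-0.05,0,-0.03,0.016,-0.05,0,-0.055,0.03,-0.045,0,-0.0754,0.0421,-0.04,0,-0.0754,0.0421,-0.035,0,-0.0754,0.0421,-0.03,0,-0.0754,0.0421,-0.03,0,-0.0754,0.0421,-0.03,0],
  "grip": 0.04
}}

```text
t: 5.97
tool_pos: [0.4833, -0.2989, 0.1055]
tool_rot: [2.934, -1.117, 0.001]
contact_force: [0.5, 0.3, 0.2]
opening: 0.0401
```

```bash
python3 - <<'E'
from plan import *
d=snap("e"); state(); go([.483,-.2991,.04],-41.6)
c=d["scene"]["color"][180:290,240:360]
cv2.imwrite("pics/e_c.png",cv2.resize(cv2.cvtColor(c,cv2.COLOR_RGB2BGR),None,fx=5,fy=5,interpolation=cv2.INTER_CUBIC))
c=d["top"]["color"][190:280,300:420]
cv2.imwrite("pics/e_t.png",cv2.resize(cv2.cvtColor(c,cv2.COLOR_RGB2BGR),None,fx=5,fy=5,interpolation=cv2.INTER_CUBIC))
print(proj(d["scene"],[.483,-.2991,.069]))
E
```

```text
t 6.067 pos [ 0.4837 -0.2993  0.1062] yaw -41.66 z [ 0.001 -0.003 -1.   ] F [ 0.4092 -0.1044  0.3646] op 0.0402 q [-0.684   0.0288  1.8544 -0.0018  1.2558  0.0436]
target [ 0.483  -0.2991  0.04  ] -> tool shift [-0.0008  0.0002  0.0662] roll -0.001
[285.2435 235.2025]
```

View pics/e_c.png

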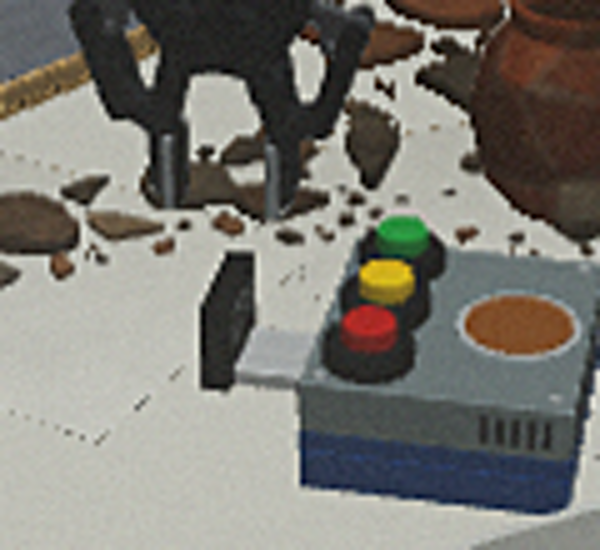

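View pics/e_t.png

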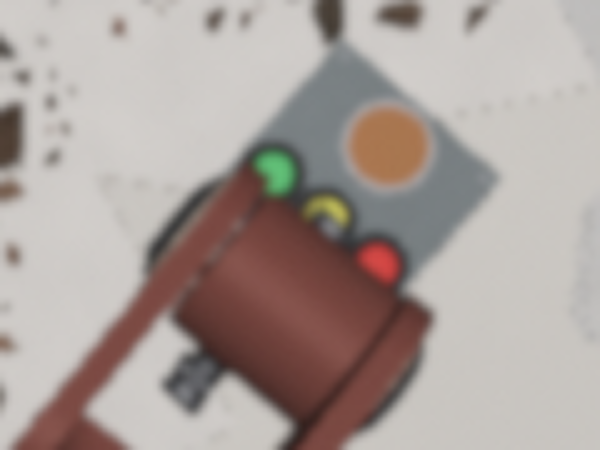

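The bar's top middle is at crop [228,277], where it was predicted ([226,276]). The jaws straddle it, so I'll descend.

Emit:
{"fn": "step_arm", "kwargs": {
  "targets": [-0.0005,0,0.015,0,-0.0005,0,0.03,0,-0.0005,0,0.04,0,-0.0005,0,0.048,0,-0.0005,0,0.055,0,-0.0005,0,0.061,0,-0.0005,0,0.065,0,-0.0005,0,0.065,0]
}}

```text
t: 6.73
tool_pos: [0.4831, -0.2988, 0.0404]
tool_rot: [2.934, -1.116, 0.001]
contact_force: [-1.2, 0.9, -0.3]
opening: 0.0402
```

```bash
python3 - <<'E'
from plan import *
d=snap("f",("scene",)); state()
c=d["scene"]["color"][180:290,240:360]
cv2.imwrite("pics/f_c.png",cv2.resize(cv2.cvtColor(c,cv2.COLOR_RGB2BGR),None,fx=5,fy=5,interpolation=cv2.INTER_CUBIC))
E
```

```text
t 6.783 pos [ 0.4833 -0.2991  0.041 ] yaw -41.66 z [ 0.0007 -0.0027 -1.    ] F [-0.1212 -0.7645  0.1842] op 0.0402 q [-0.6842  0.1137  1.8868 -0.0018  1.1388  0.0437]
```

View pics/f_c.png

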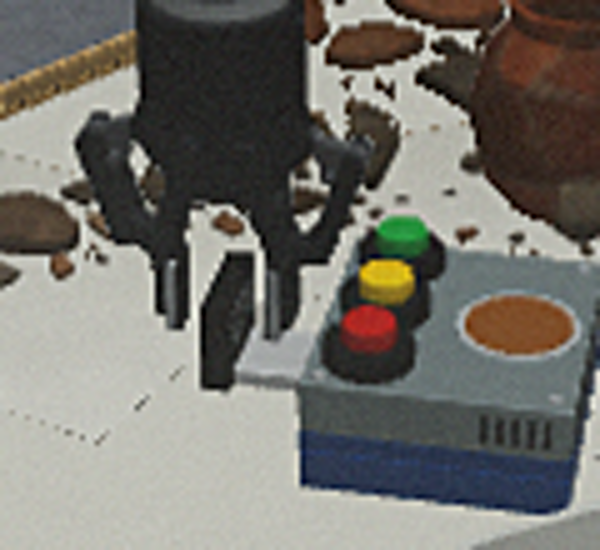

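The bar sits between the fingers with clearance on both sides. Closing.

Emit:
{"fn": "step_arm", "kwargs": {
  "targets": [0,0,0,0,0,0,0,0,0,0,0,0,0,0,0,0,0,0,0,0,0,0,0,0,0,0,0,0],
  "grip": 0.0,
  "force": 45
}}

```text
t: 7.37
tool_pos: [0.4837, -0.2993, 0.0416]
tool_rot: [2.934, -1.116, 0.004]
contact_force: [-1.0, 0.7, 5.1]
opening: 0.013
```

```bash
python3 - <<'E'
from plan import *
state()
E
```

```text
t 7.367 pos [ 0.4837 -0.2993  0.0416] yaw -41.66 z [ 0.0014 -0.0032 -1.    ] F [-0.9745  0.6719  5.1094] op 0.013 q [-0.6842  0.1132  1.8863 -0.0018  1.139   0.0436]
```

Gripped at 13 mm. Fz = +5 N means the closing pads pressed the slide down a little. I'll relieve that with a slight lift and start a slow draw.

Emit:
{"fn": "step_arm", "kwargs": {
  "targets": [0,0,-0.0006,0,-0.001,0,-0.0006,0,-0.003,0,-0.0006,0,-0.006,0,-0.0006,0]
}}

```text
t: 7.7
tool_pos: [0.4789, -0.2951, 0.0418]
tool_rot: [2.934, -1.116, 0.003]
contact_force: [1.0, -0.3, -1.2]
opening: 0.0133
```

```bash
python3 - <<'E'
from plan import *
state()
E
```

```text
t 7.7 pos [ 0.4789 -0.2951  0.0418] yaw -41.66 z [ 0.001  -0.0029 -1.    ] F [ 1.0172 -0.348  -1.2266] op 0.0133 q [-0.6837  0.0993  1.9011 -0.0018  1.1386  0.0442]
```

Emit:
{"fn": "step_arm", "kwargs": {
  "targets": [-0.003,0,0,0,-0.007,0,0,0,-0.011,0,0,0,-0.015,0,0,0,-0.019,0,0,0,-0.023,0,-0.0001,0,-0.027,0,-0.0001,0,-0.031,0,-0.0001,0,-0.035,0,-0.0001,0,-0.039,0,-0.0001,0]
}}

```text
t: 8.53
tool_pos: [0.4494, -0.2689, 0.0417]
tool_rot: [2.934, -1.116, 0.003]
contact_force: [0.4, -0.7, -2.0]
opening: 0.0131
```

```bash
python3 - <<'E'
from plan import *
d=snap("g",("scene",)); state()
c=d["scene"]["color"][180:290,240:360]
cv2.imwrite("pics/g_c.png",cv2.resize(cv2.cvtColor(c,cv2.COLOR_RGB2BGR),None,fx=5,fy=5,interpolation=cv2.INTER_CUBIC))
E
```

```text
t 8.583 pos [ 0.4489 -0.2684  0.0416] yaw -41.65 z [ 0.0002 -0.0024 -1.    ] F [-1.54    1.1625  1.5069] op 0.0135 q [-0.6803  0.01    1.9948 -0.0019  1.1351  0.0475]
```

View pics/g_c.png

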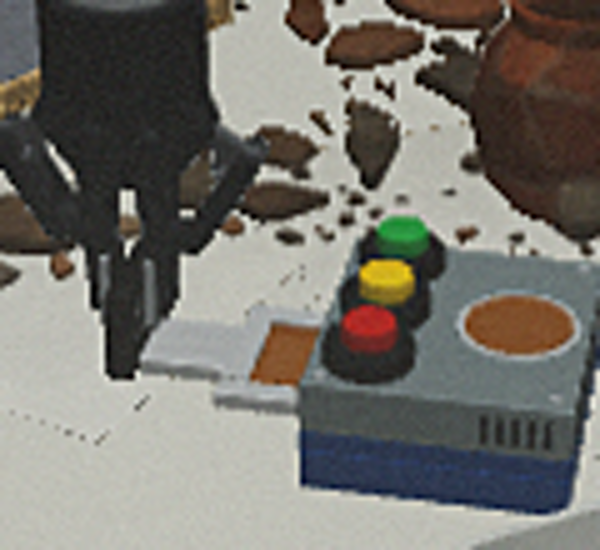

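Emit:
{"fn": "step_arm", "kwargs": {
  "targets": [-0.004,0,0,0,-0.009,0,0,0,-0.014,0,0,0,-0.019,0,-0.0001,0,-0.024,0,-0.0001,0,-0.029,0,-0.0001,0,-0.034,0,-0.0001,0,-0.039,0,-0.0001,0,-0.044,0,-0.0001,0,-0.049,0,-0.0001,0,-0.054,0,-0.0001,0,-0.06,0,-0.0001,0]
}}

```text
t: 9.58
tool_pos: [0.4034, -0.228, 0.0412]
tool_rot: [2.935, -1.116, 0.0]
contact_force: [-0.5, -0.2, -2.4]
opening: 0.0132
```

Emit:
{"fn": "step_arm", "kwargs": {
  "targets": [-0.004,0,0,0,-0.006,0,0,0]
}}

```text
t: 9.75
tool_pos: [0.398, -0.2231, 0.0407]
tool_rot: [2.935, -1.116, -0.002]
contact_force: [-0.2, -0.0, -1.8]
opening: 0.013
```

```bash
python3 - <<'E'
from plan import *
d=snap("h",("scene","top")); state()
c=d["scene"]["color"][180:300,200:350]
cv2.imwrite("pics/h_c.png",cv2.resize(cv2.cvtColor(c,cv2.COLOR_RGB2BGR),None,fx=5,fy=5,interpolation=cv2.INTER_CUBIC))
c=d["top"]["color"][190:300,290:420]
cv2.imwrite("pics/h_t.png",cv2.resize(cv2.cvtColor(c,cv2.COLOR_RGB2BGR),None,fx=5,fy=5,interpolation=cv2.INTER_CUBIC))
E
```

```text
t 9.85 pos [ 0.3985 -0.2236  0.041 ] yaw -41.65 z [-0.0008 -0.0015 -1.    ] F [ 0.7693  0.0271 -1.8718] op 0.0128 q [-0.6734 -0.1534  2.1496 -0.0019  1.1451  0.0544]
```

View pics/h_c.png

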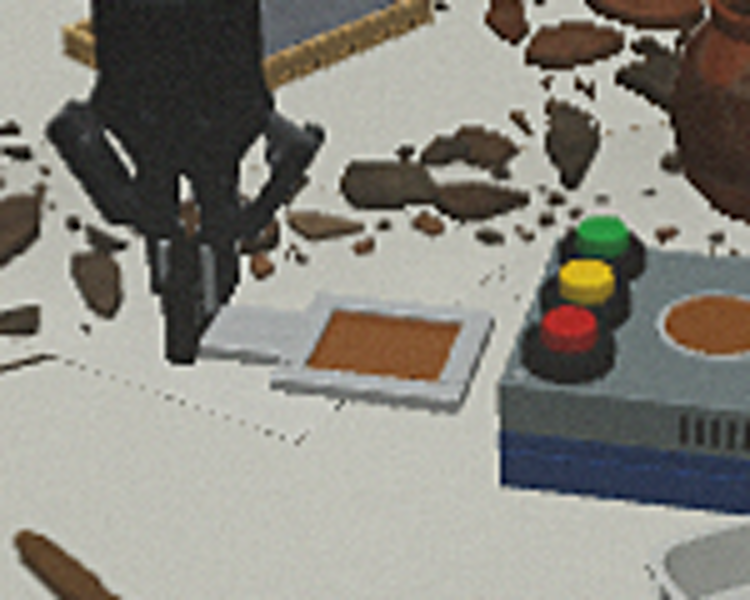

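View pics/h_t.png

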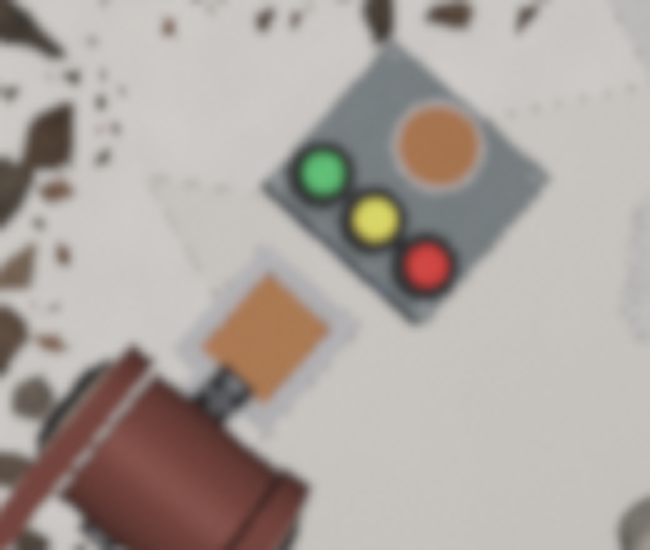

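The slide is out, clear of the channel and level (crop [390,350]). Lift, then carry it to the tray.

Emit:
{"fn": "step_arm", "kwargs": {
  "targets": [0,0,-0.003,0,0,0,-0.009,0,0,0,-0.018,0,0,0,-0.03,0,0,0,-0.042,0,0,0,-0.054,0,0,0,-0.063,0,0,0,-0.068,0,0,0,-0.07,0,0,0,-0.07,0]
}}

```text
t: 10.68
tool_pos: [0.3988, -0.2237, 0.1116]
tool_rot: [2.934, -1.116, 0.001]
contact_force: [-0.4, 0.6, -1.5]
opening: 0.0134
```

```bash
python3 - <<'E'
from plan import *
state(); sh,r=go([.5153,.0948,.11],16.45)
s=(1-np.cos(np.pi*np.arange(1,19)/18))/2
for a in s: print(np.round(np.append(sh,r)*a,3).tolist())
E
```

```text
t 10.683 pos [ 0.3988 -0.2237  0.1116] yaw -41.66 z [-0.0001 -0.0021 -1.    ] F [-0.3638  0.584  -1.5207] op 0.0134 q [-0.6731 -0.2597  2.1078 -0.0018  1.2922  0.0544]
target [0.5153 0.0948 0.11  ] -> tool shift [-0.1246 -0.3154  0.0009] roll -1.0141
[-0.001, -0.002, 0.0, -0.008]
[-0.004, -0.01, 0.0, -0.031]
[-0.008, -0.021, 0.0, -0.068]
[-0.015, -0.037, 0.0, -0.119]
[-0.022, -0.056, 0.0, -0.181]
[-0.031, -0.079, 0.0, -0.254]
[-0.041, -0.104, 0.0, -0.334]
[-0.051, -0.13, 0.0, -0.419]
[-0.062, -0.158, 0.0, -0.507]
[-0.073, -0.185, 0.001, -0.595]
[-0.084, -0.212, 0.001, -0.68]
[-0.093, -0.237, 0.001, -0.761]
[-0.102, -0.259, 0.001, -0.833]
[-0.11, -0.279, 0.001, -0.895]
[-0.116, -0.294, 0.001, -0.946]
[-0.121, -0.306, 0.001, -0.984]
[-0.124, -0.313, 0.001, -1.006]
[-0.125, -0.315, 0.001, -1.014]
```

Emit:
{"fn": "step_arm", "kwargs": {
  "targets": [-0.001,-0.003,0,-0.01,-0.005,-0.012,0,-0.04,-0.012,-0.03,0,-0.095,-0.021,-0.053,0,-0.17,-0.031,-0.079,0,-0.254,-0.041,-0.104,0,-0.334,-0.051,-0.13,0,-0.419,-0.062,-0.158,0,-0.507,-0.073,-0.185,0,-0.595,-0.083,-0.21,0,-0.675,-0.09,-0.228,0,-0.735,-0.095,-0.24,0,-0.77]
}}

```text
t: 11.68
tool_pos: [0.487, 0.0216, 0.1102]
tool_rot: [3.139, 0.078, -0.002]
contact_force: [-0.3, -0.2, -1.3]
opening: 0.0134
```

```bash
python3 - <<'E'
from plan import *
state(); sh,r=go([.5153,.0948,.09],16.45)
E
```

```text
t 11.683 pos [0.487  0.0216 0.1102] yaw 2.83 z [-0.0016 -0.0012 -1.    ] F [-0.2958 -0.2184 -1.3385] op 0.0134 q [-0.1077 -0.1738  2.0385 -0.0014  1.2784 -0.1567]
target [0.5153 0.0948 0.09  ] -> tool shift [ 0.0319 -0.0718  0.0201] roll -0.2377
```

Emit:
{"fn": "step_arm", "kwargs": {
  "targets": [0.003,-0.007,0,-0.025,0.009,-0.02,0,-0.066,0.016,-0.036,0,-0.12,0.022,-0.05,0,-0.165,0.027,-0.061,0.002,-0.2,0.03,-0.068,0.006,-0.225,0.032,-0.072,0.012,-0.238,0.032,-0.072,0.017,-0.238,0.032,-0.072,0.02,-0.238,0.032,-0.072,0.02,-0.238]
}}

```text
t: 12.52
tool_pos: [0.5143, 0.0945, 0.0885]
tool_rot: [3.108, 0.449, -0.007]
contact_force: [-1.0, 0.2, -0.8]
opening: 0.0129
```

```bash
python3 - <<'E'
from plan import *
d=snap("i",("scene","top")); state(); go([.5153,.0948,.03],16.45)
c=d["scene"]["color"][130:260,150:310]
cv2.imwrite("pics/i_c.png",cv2.resize(cv2.cvtColor(c,cv2.COLOR_RGB2BGR),None,fx=4.5,fy=4.5,interpolation=cv2.INTER_CUBIC))
c=d["top"]["color"][170:290,160:300]
cv2.imwrite("pics/i_t.png",cv2.resize(cv2.cvtColor(c,cv2.COLOR_RGB2BGR),None,fx=5,fy=5,interpolation=cv2.INTER_CUBIC))
E
```

```text
t 12.617 pos [0.5151 0.0945 0.0897] yaw 16.41 z [-0.0023 -0.0014 -1.    ] F [ 0.6682 -0.2773 -1.8128] op 0.0135 q [ 0.04   -0.0551  1.9676 -0.0014  1.2315 -0.246 ]
target [0.5153 0.0948 0.03  ] -> tool shift [ 0.0005 -0.0003  0.0597] roll -0.0006
```

View pics/i_c.png

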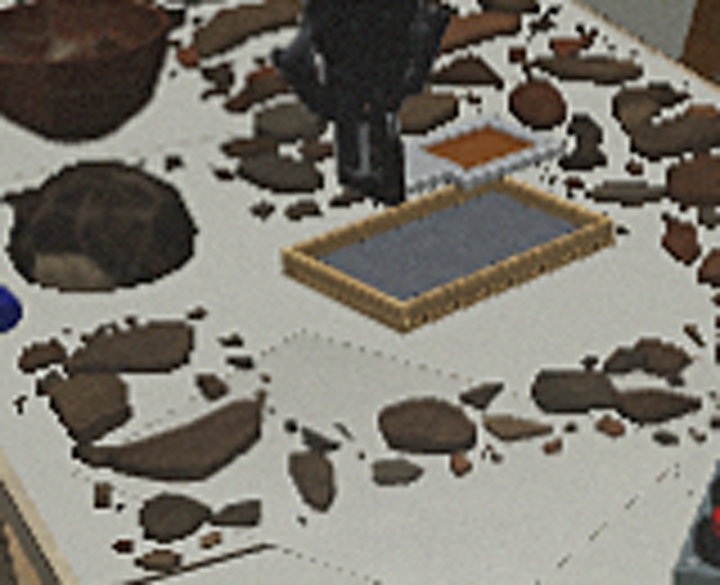

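View pics/i_t.png

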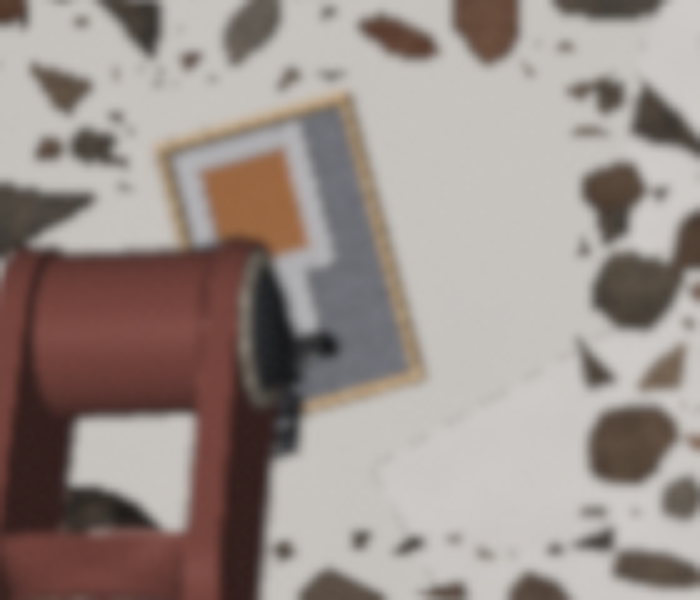

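```bash
python3 - <<'E'
from plan import *
d=pickle.load(open("i.pkl","rb"))
ex=np.array([np.cos(np.radians(16.45)),np.sin(np.radians(16.45))])
print("expected origin",np.array([.5151,.0945])+.093*ex)
for n in d:
    p=d[n];X=cloud(p)
    hsv=cv2.cvtColor(p["color"],cv2.COLOR_RGB2HSV)
    b=(hsv[...,0]>6)&(hsv[...,0]<16)&(hsv[...,1]>140)&(np.hypot(X[...,0]-.6,X[...,1]-.12)<.06)
    v,u=np.nonzero(b)
    q=np.array([at_z(p,(a,c),.079)[:2] for a,c in zip(u,v)],np.float32)
    print(n,len(u),q.mean(0),cv2.minAreaRect(q),"depth z med",np.nanmedian(X[b],0))
    # tilt
    A=X[b];A=A[~np.isnan(A).any(1)];A=A[abs(A[:,2]-np.median(A[:,2]))<.01]
    s=np.linalg.lstsq(np.c_[A[:,:2]-A[:,:2].mean(0),np.ones(len(A))],A[:,2],rcond=None)[0];print("slope",s)
E
```

```text
expected origin [0.6043 0.1208]
scene 105 [0.5999 0.1164] ((0.6002492904663086, 0.11639286577701569), (0.05584636703133583, 0.04446353018283844), 14.303515434265137) depth z med [0.6014 0.1213 0.0763]
slope [ 0.0022 -0.0184  0.0764]
top 182 [0.6061 0.1195] ((0.6035603284835815, 0.12038752436637878), (0.048107147216796875, 0.03969608619809151), 15.87282657623291) depth z med [0.6073 0.1194 0.0765]
slope [-0.0018  0.0013  0.0766]
```

The glass measures level, and its centre is within a few mm of where it was expected. Lowering.

Emit:
{"fn": "step_arm", "kwargs": {
  "targets": [0.0005,0,0.004,0,0.0005,0,0.012,0,0.0005,0,0.022,0,0.0005,0,0.032,0,0.0005,0,0.041,0,0.0005,0,0.048,0,0.0005,0,0.053,0,0.0005,0,0.057,0,0.0005,0,0.0595,0,0.0005,0,0.061,0,0.0005,0,0.062,0,0.0005,0,0.062,0]
}}

```text
t: 13.62
tool_pos: [0.5156, 0.0946, 0.0279]
tool_rot: [3.108, 0.448, -0.003]
contact_force: [-0.2, -0.4, -1.2]
opening: 0.0133
```

Emit:
{"fn": "step_arm", "kwargs": {
  "targets": [0,0,0.0005,0,0,0,0.001,0,0,0,0.001,0]
}}

```text
t: 13.87
tool_pos: [0.5158, 0.0946, 0.0271]
tool_rot: [3.108, 0.448, -0.003]
contact_force: [-0.1, 0.9, -2.0]
opening: 0.013
```

Emit:
{"fn": "step_arm", "kwargs": {
  "targets": [0,0,0.0005,0,0,0,0.001,0,0,0,0.0015,0,0,0,0.0015,0]
}}

```text
t: 14.2
tool_pos: [0.5157, 0.0946, 0.0255]
tool_rot: [3.108, 0.448, -0.003]
contact_force: [1.1, -0.5, -1.5]
opening: 0.0131
```

```bash
python3 - <<'E'
from plan import *
state()
E
```

```text
t 14.2 pos [0.5157 0.0946 0.0255] yaw 16.41 z [-0.0017 -0.0014 -1.    ] F [ 1.0781 -0.4748 -1.4603] op 0.0131 q [ 0.0401  0.0407  1.9952 -0.0015  1.1074 -0.2457]
```

Emit:
{"fn": "step_arm", "kwargs": {
  "targets": [0,0,0.0005,0,0,0,0.001,0,0,0,0.001,0]
}}

```text
t: 14.45
tool_pos: [0.5159, 0.0946, 0.0248]
tool_rot: [3.108, 0.448, -0.002]
contact_force: [-1.3, -0.5, 0.9]
opening: 0.0132
```

Emit:
{"fn": "step_arm", "kwargs": {
  "targets": [0,0,0.0005,0,0,0,0.0005,0]
}}

```text
t: 14.62
tool_pos: [0.516, 0.0946, 0.0248]
tool_rot: [3.108, 0.449, -0.002]
contact_force: [-3.5, -0.9, 4.8]
opening: 0.0132
```

Contact at about 5 N, so the slide is down. Release and withdraw.

Emit:
{"fn": "step_arm", "kwargs": {
  "targets": [0,0,-0.0003,0,0,0,-0.0003,0,0,0,-0.0003,0,0,0,-0.0003,0],
  "grip": 0.034,
  "force": 20
}}

```text
t: 14.95
tool_pos: [0.5162, 0.0946, 0.0251]
tool_rot: [3.108, 0.448, -0.002]
contact_force: [-0.4, -0.1, -0.3]
opening: 0.034
```

```bash
python3 - <<'E'
from plan import *
d=snap("j",("scene",)); state()
c=d["scene"]["color"][130:260,150:310]
cv2.imwrite("pics/j_c.png",cv2.resize(cv2.cvtColor(c,cv2.COLOR_RGB2BGR),None,fx=4.5,fy=4.5,interpolation=cv2.INTER_CUBIC))
E
```

```text
t 15.0 pos [0.5161 0.0946 0.025 ] yaw 16.42 z [-0.001  -0.0014 -1.    ] F [ 0.5573 -0.7373 -0.7744] op 0.0343 q [ 0.0401  0.042   1.9948 -0.0016  1.1059 -0.2457]
```

View pics/j_c.png

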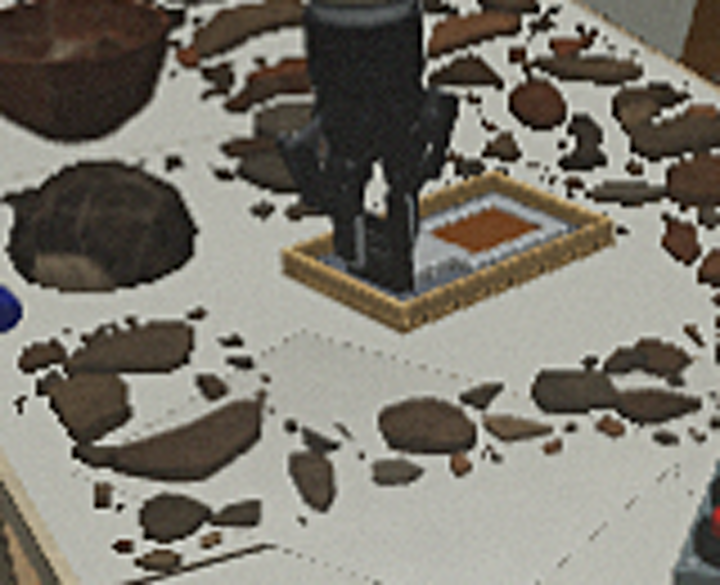

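Emit:
{"fn": "step_arm", "kwargs": {
  "targets": [0,0,-0.004,0,0,0,-0.012,0,0,0,-0.025,0,0,0,-0.045,0,0,0,-0.07,0,0,0,-0.1,0,0,0,-0.13,0,0,0.02,-0.16,0,0,0.05,-0.18,0,-0.01,0.085,-0.19,0,-0.02,0.11,-0.19,0,-0.02,0.12,-0.19,0]
}}

```text
t: 16.0
tool_pos: [0.5315, -0.0289, 0.2177]
tool_rot: [3.107, 0.444, 0.003]
contact_force: [0.4, -0.3, 0.1]
opening: 0.0341
```

Emit:
{"fn": "step_arm", "kwargs": {
  "targets": [-0.01,0.03,0,0,-0.02,0.06,0,0,-0.03,0.09,0,0,-0.04,0.12,0,0,-0.05,0.14,0,0,-0.05,0.15,0,0,-0.05,0.15,0,0]
}}

```text
t: 16.58
tool_pos: [0.5256, -0.1882, 0.2182]
tool_rot: [3.107, 0.44, 0.003]
contact_force: [-0.2, 0.4, -0.5]
opening: 0.0341
```

```bash
python3 - <<'E'
from plan import *
d=snap("k",("scene","top")); state()
c=d["scene"]["color"][130:330,150:450]
cv2.imwrite("pics/k_c.png",cv2.resize(cv2.cvtColor(c,cv2.COLOR_RGB2BGR),None,fx=2.6,fy=2.6,interpolation=cv2.INTER_CUBIC))
c=d["top"]["color"][170:290,160:300]
cv2.imwrite("pics/k_t.png",cv2.resize(cv2.cvtColor(c,cv2.COLOR_RGB2BGR),None,fx=5,fy=5,interpolation=cv2.INTER_CUBIC))
p=d["top"];X=cloud(p);hsv=cv2.cvtColor(p["color"],cv2.COLOR_RGB2HSV)
b=(hsv[...,0]>6)&(hsv[...,0]<16)&(hsv[...,1]>140)&(np.hypot(X[...,0]-.6,X[...,1]-.12)<.06)
v,u=np.nonzero(b);q=np.array([at_z(p,(a,c),.014)[:2] for a,c in zip(u,v)],np.float32);r=cv2.minAreaRect(q);print(r,np.nanmedian(X[b],0))
ex=np.array([np.cos(np.radians(16.45)),np.sin(np.radians(16.45))]);ey=np.array([-ex[1],ex[0]]);o=q.mean(0)-np.array([.5762,.1127])
print("origin in tray",o@ex,o@ey)
A=X[b];A=A[~np.isnan(A).any(1)];A=A[abs(A[:,2]-np.median(A[:,2]))<.01]
print("slope",np.linalg.lstsq(np.c_[A[:,:2]-A[:,:2].mean(0),np.ones(len(A))],A[:,2],rcond=None)[0])
for k in("jug_red","tub_stack"):
    for r in imaging.mark_of(k,p)[:1]: print(k,at_z(p,r["uv"],0),r["score"])
E
```

```text
t 16.683 pos [ 0.5256 -0.1861  0.2181] yaw 16.26 z [ 0.0022 -0.0022 -1.    ] F [0.4144 0.0536 0.8129] op 0.0335 q [-0.4732 -0.1014  1.7865 -0.001   1.4535 -0.7569]
((0.6048148274421692, 0.12076380848884583), (0.04816781356930733, 0.03791345655918121), 16.998218536376953) [0.6045 0.1208 0.013 ]
origin in tray 0.0298683566306127 -0.0005344215217493795
slope [-0.032  -0.0218  0.013 ]
jug_red [ 0.7432 -0.2239  0.    ] 0.87
tub_stack [ 0.5147 -0.5805  0.    ] 0.98
```

View pics/k_c.png

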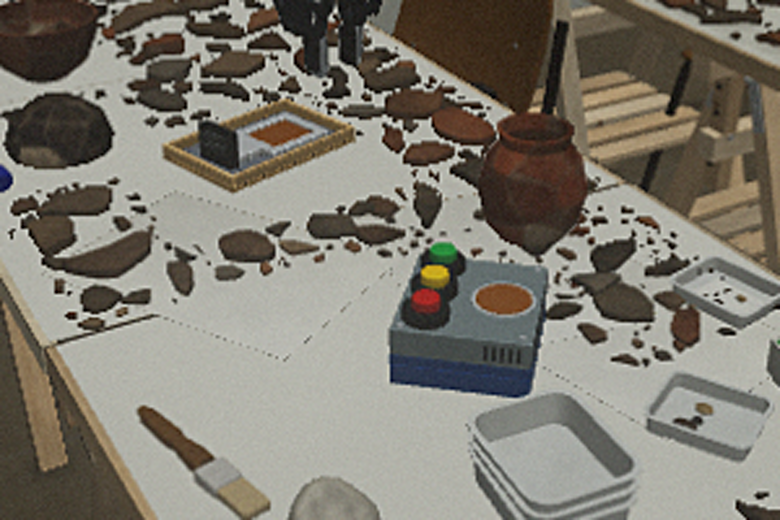

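View pics/k_t.png

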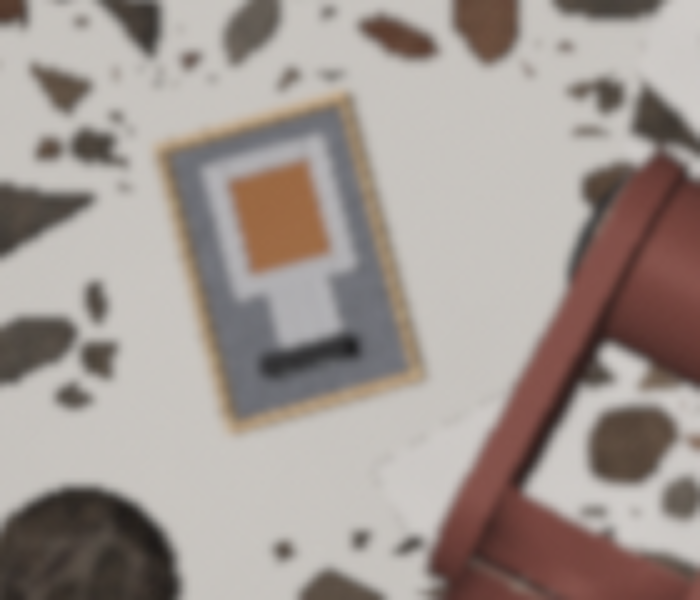

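The slide lies flat inside the tray, with an even margin all round and the bar up at crop [310,355]. The arm is clear. Handing in.

```bash
python3 - <<'E'
from plan import *
a=pickle.load(open("a.pkl","rb"))["top"];k=pickle.load(open("k.pkl","rb"))["top"]
A=cloud(a);K=cloud(k)
for C in(A,K):
    g=(C[...,2]>.09)&(C[...,2]<.13)&(np.hypot(C[...,0]-.70,C[...,1]+.22)<.07); print("jug",C[g].mean(0),g.sum())
print(ticket.finish_job())
E
```

```text
jug [ 0.7224 -0.2155  0.1072] 356
jug [ 0.7237 -0.2151  0.1074] 347
the job is handed in; nothing more can be done
None
```

The job is done and handed in at about 17 s on the robot clock. The filter slide is in the tray, and the keys were pressed in the order you asked.

- **Keys:** I pressed red and then green, one at a time. Each went down to about 76 mm above the table, which is full travel, at about 5–7 N. Red was back up in the picture taken while green was down. The final picture shows all three keys up, and I did not press yellow.
- **Slide:** I pinched it by the black bar, drew it about 110 mm straight out, and carried it level to the tray. Sideways and drag forces during the draw stayed around 2 N or less. It touched down at about 5 N before I let go.
- **Closing on the bar:** this briefly pushed the slide down with about 5 N. I relieved that with a 0.6 mm lift before drawing.

**Last checks:**
- The slide lies flat with the bar up, inside the tray on all sides, and within about 3 mm of where I aimed.
- A plane fitted to depth over the small glass area came out at about 2°. I put that down to depth noise, as both pictures show it flat.
- The arm was clear of everything.
- The network put the jug's base about 14 mm further off in the last picture, but its depth points had moved only about 1 mm. The arm never came near it, so I take it as unmoved.
- The tub stack's position was unchanged to within 1 mm.

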